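# Roll the safe bolt onto the marking line

## Task

The end of the long round lock bolt that lies on the marking-out plate is to be marked with the height gauge: push the top of the bolt sideways with the fingertips and roll it across the plate until it rests lengthwise along the white line, with the line running under its middle, then leave it lying still. It must roll there, not be dragged, lifted or carried. Leave the height gauge, the shorter bolt standing there and the other things on the plate and to its left and right where they are.

Things in the scene. Friction and masses are not known exactly. Their poses are not given: they have to be found in the camera images.
- bolt: the bolt to roll: bright steel round bar lying on the plate, barrel 30 mm in diameter, 100 mm long, with a thin tail 14 x 14 mm on one end; about 0.57 kg. Origin mid-barrel on its axis, 15 mm above the plate; x axis along it from tail to chamfered nose, y and z turn as it rolls. Its top travels twice as far as its middle; a finger pressing with 5 N does not slip; let go, it stops within 5 mm.
- line (a point): middle of the white line painted on the plate, on its flat top, 40 mm above the bench. Line straight, 235 mm long, 4 mm wide, not raised; x axis along it towards the height gauge, z up, y square to it. The dark cast-iron plate is fixed, 300 mm along the line by 400 mm across; it reaches 122 mm from here towards the robot, 178 mm away, 200 mm to either side.
- gauge: height gauge standing loose on the far end of the line, 1.9 kg: base 56 x 78 mm and 24 mm high, column 195 mm tall, with a scriber reaching 56 mm from its middle towards the bolt along the line, 34 mm above the plate. Origin at the middle of its underside, 139.5 mm from the line's middle. Leave alone.
- stub: a shorter bolt of the same steel and diameter, standing upright on its nose on the plate, on the other side of the line: 30 mm in diameter, barrel 55 mm high, with a 14 mm tail on top. Origin at the middle of its underside. Leave alone.
- vblock: steel V-block standing loose on a far corner of the plate, 45 x 45 x 42 mm high. Origin at the middle of its underside. Leave alone.
- square: small engineer's square lying on the other far corner of the plate, about 120 x 75 mm, 14 mm thick. Origin on its underside, near the middle. Leave alone.
- padlock: brass padlock with a steel shackle lying on the bench left of the plate, 80 x 30 x 26 mm. Origin under its body. Leave alone.
- rim_lock: grey rim lock case lying on the bench right of the plate, 90 x 65 mm, 40 mm high. Origin at the middle of its underside. Leave alone.
- hammer: small hammer lying on the bench left of the plate, 260 mm long. Origin under its middle. Leave alone.
Mind the look-alikes: they are no part of the job. Leave any pink, purple or red look-alike of the bolt alone.

How it is judged:
By the outcome, as a careful person would: the job done as asked, in the order asked, and still so for the second after the job is handed in, with the robot touching nothing.
It also fails if it takes over 54 s, if anything falls off the work surface, if the arm or the gripper's body presses on something with over 40 N, if the wrist force passes 120 N, or if a joint passes its speed limit or range.

## Robot

A 6-joint arm with a two-finger parallel gripper is mounted at the origin on the work surface. World frame = base frame: x ahead of the robot, y to its left, z up, the work surface at z = 0. Lengths are in mm, angles in degrees, forces in N, time in s.
With the tool pointing down it reaches from about 350 to 850 mm from the base axis. Payload 8.1 kg.
Tool frame: the origin (TCP) lies midway between the tips of the shut fingers; the grasp point (between the pads) lies 19 mm behind it (hold_point_z is the distance from the TCP to the grasp point, in mm); z points along the fingers, y is the direction in which the jaws open and shut (so a half turn about z gives the same grasp; the last joint's range is limited). The gripper opens to 85 mm and grips with 20 to 120 N. Pads are 22 mm wide; open, the fingers measure 114 mm over their backs; the gripper's body (76 mm by 85 mm) begins 54 mm behind the grasp point. The pads swing forward as they close: fully open they stand 13 mm farther back than shut.
Start: joints at [-69.809, 7.471, 85.268, -0, 87.261, -4.893], TCP at [254.388, -543.407, 208.192] pointing down, gripper open.
Joint ranges: [-169.43, 169.43], [-51.17, 129.36], [1.28, 143.12], [-76.62, 256.62], [0, 156.53], [-152.29, 152.29]. Speed limits (degrees/s): [136.94, 136.94, 159.86, 180, 180, 180].

## Interface

Orientations are given as [roll, pitch, yaw] about the fixed x, y, z axes, in that order (R = Rz(yaw) Ry(pitch) Rx(roll)).
In Python, from bench import sense, snapshot, camera_params, hand_in, hold_point_z gives the robot as it stands.
- The arm moves only by the tool servo_tool, never from a script. Its argument "motion" is a list of rows, each a list of 7 numbers: the finger opening in mm, from 0 to 85.4, then the shift along the tool's x, y, z in mm, then the turn, a rotation vector about the tool's x, y, z in rad. A call has 1 to 10 rows; each row shifts and turns the pose as measured when the row begins, along the tool's axes as they then stand; what a row does not reach is not made up. A row lasts 1/10 s, in which the tool goes at most 50 mm and 8.59 degrees, less where a joint would pass 70% of its speed; a pose out of reach is approached as far as the arm can. A call with a gripper value outside its range is refused whole. The fingers move at their own pace and stop on an object; "force" is the grip in N (left out, the last holds). Time passes only in rows, so rows that do not move let the fingers close. It gives the time, the measured TCP pose, the force and the opening at its end, in the units of the state.
- sense(): the state, without advancing time (a new reading comes with each control period).
- snapshot(name): name is "scene" or "side" or "wrist"; returns the picture (420x560x3 uint8, blue, green, red); there is no depth.
- camera_params(name): a dict with "fx", "fy", "cx", "cy" (pixels), "R" (3x3) and "t" (3): a world point X has camera coordinates R X + t; the wrist camera has in their place "tool_from_camera" (4x4, takes a point from camera to tool coordinates, whose origin is the TCP and whose axes are the flange's). Camera axes: x right, y down, z forward; pixel columns grow to the right and rows downward; lengths in mm; the calibration is good to about 2 mm. A picture is of the moment at which its call begins: read the wrist's pose just before it. camera_params takes no time and is no camera call.
- hand_in(): hands the job in, once; it reports no verdict.
The state is a dict: "time": time; "joint_pos": joint angles; "qd": joint speeds; "joint_efforts": joint torques, N m; "tool_pos": TCP position; "tcp_rot": TCP orientation; "ft_force": force on the tool from outside, world axes, zero at the start; "wrist_torque": the same for the moment, N m; "finger_gap": finger opening in mm.
Only numpy, scipy, OpenCV 4.12 (cv2) and the standard library are available. Lean on these libraries where they do the work, as an engineer would, in place of code of your own. Each camera call takes 0.05 s, during which the arm holds its last target. There are 200 camera calls.

## Working session

There is one attempt and no reset: what is moved stays moved. The work goes in short steps, Python scripts to look and compute and a tool call to move; the robot and the scene stay as the last step left them, time stands still between calls to the robot, and variables do not carry over. Pictures are saved under pics/ and viewed, about 8 in all and at most 12, crops included, and the job is handed in when it is done.

Besides the shell and the picture viewer there is one more tool, called after "Call:" as name([rows], argument=value, ...), one row to a line, values as JSON. servo_tool: Moves the arm, as the interface text tells. Its arguments: {"type":"object","properties":{"motion":{"type":"array"},"force":{"type":"number"}},"required":["motion"]}

```bash
mkdir -p pics
python3 - <<'E'
from bench import *
import cv2
for n in("scene","side"):
    cv2.imwrite(f"pics/{n}0.png",snapshot(n)); p=camera_params(n); print(n,p)
s=sense();print(s)
E
```

```text
scene {'fx': 472.67421067917746, 'fy': 472.67421067917746, 'cx': 276.22952738547923, 'cy': 213.20711947338953, 'R': array([[ 0.74374918,  0.66842987,  0.00621888],
       [ 0.41433356, -0.45368054, -0.78898775],
       [-0.52456159,  0.58938568, -0.61437746]]), 't': array([-316.94749604, -124.99666338, 1471.95423402])}
side {'fx': 510.0651826072139, 'fy': 510.0651826072139, 'cx': 276.82164597543743, 'cy': 211.8383065316716, 'R': array([[ 0.95517286, -0.2959352 ,  0.00819608],
       [-0.21873153, -0.7241024 , -0.65408886],
       [ 0.19950272,  0.62297518, -0.75637331]]), 't': array([-440.85774237,  130.82077153, 1607.46866837])}
{'time': 0.1, 'joint_pos': array([-6.98074330e+01,  7.51072728e+00,  8.53231567e+01,  8.66859759e-04,
        8.72627726e+01, -4.89247432e+00]), 'qd': array([ 0.0117431 , -0.14347136, -0.18491236, -0.07044392, -0.05381481,
        0.02749565]), 'joint_efforts': array([ 1.34499860e-03, -5.70949173e+01, -5.01943231e+01, -2.45233559e-04,
        8.06281896e-03, -1.15199614e-04]), 'tool_pos': array([ 254.22184685, -542.88453367,  207.24881573]), 'tcp_rot': array([-1.79903769e+02, -9.10609458e-03,  2.50849915e+01]), 'ft_force': array([-0.02830436, -0.18750208, -0.7669429 ]), 'wrist_torque': array([-0.0005798 ,  0.07322997,  0.05670915]), 'finger_gap': 85.19264694808945}
```

View pics/scene0.png

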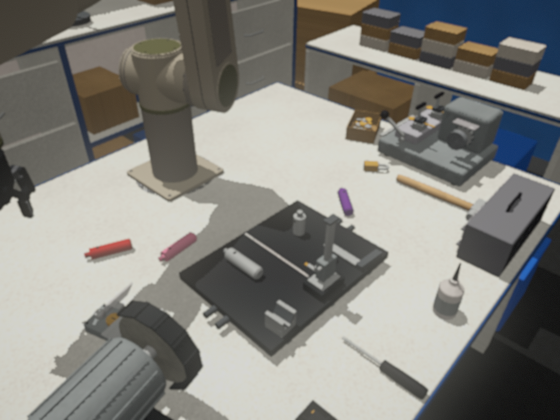

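View pics/side0.png

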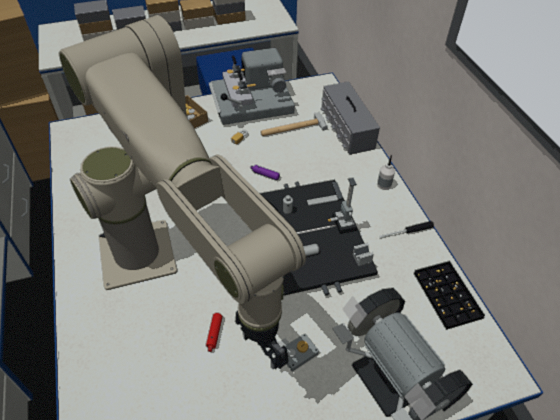

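The scene picture shows the plate at about (285,275), with a grey steel bolt lying on it at (243,262), the white line from about (247,234) to (312,275), the stub standing at (299,222) and the gauge at (325,270). The look-alikes are red (110,248), pink (178,246) and purple (345,200), all off the plate. The grey one fits, and I'll confirm it in an enlarged crop.

Run:
```python
import cv2
i=cv2.imread("pics/scene0.png")[195:355,170:395]
cv2.imwrite("pics/crop0.png",cv2.resize(i,None,fx=3.5,fy=3.5,interpolation=cv2.INTER_CUBIC))
```

```text
(no output)
```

View pics/crop0.png

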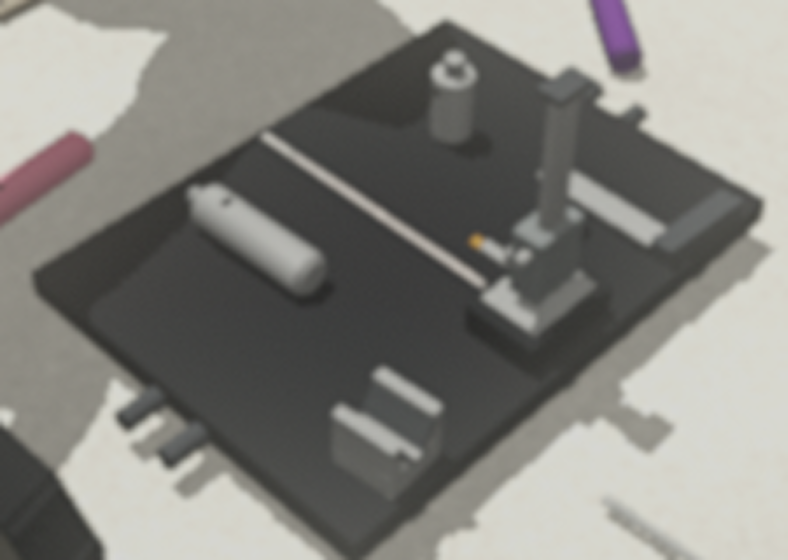

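```bash
cat > h.py <<'E'
import numpy as np
from bench import *
def back(n,uv,z,pose=None):
    p=camera_params(n); 
    R,t=p["R"],p["t"]
    d=np.array([(uv[0]-p["cx"])/p["fx"],(uv[1]-p["cy"])/p["fy"],1])
    o=-R.T@t; r=R.T@d
    return o+r*(z-o[2])/r[2]
E
python3 - <<'E'
from h import *
for k,u,v,z in [("line0",264,136,40),("line1",484,284,40),("cL",37,277,40),("cT",447,22,40),("cR",760,205,40),("bolt tail",196,195,55),("barrel tail",212,205,55),("bolt nose",310,272,55),("stub top",453,74,95),("scriber tip",476,241,74)]:
    print(k,back("scene",(170+u/3.5,195+v/3.5),z).round(1))
E
```

```text
line0 [403.5 -90.4  40. ]
line1 [612.3 -99.2  40. ]
cL [ 394.4 -289.    40. ]
cT [412.1 103.1  40. ]
cR [704.6  86.   40. ]
bolt tail [ 425.7 -176.6   55. ]
barrel tail [ 440.8 -176.2   55. ]
bolt nose [ 532.3 -177.6   55. ]
stub top [500.7   0.7  95. ]
scriber tip [ 604.5 -100.2   74. ]
```

The crop confirms it. The bright steel bolt with its tail end at crop (196,195) and nose at (310,272) lies on the plate, and the red, pink and purple ones lie elsewhere. The line's mid is at about (521,-95) with yaw about -2.6°. The bolt's mid is at about (490,-177), so it must roll about 82 mm towards +y. I'll move above it with the fingers shut.

Call:
servo_tool([
  [0,38,-19,0,0,0,0],
  [0,38,-19,0,0,0,0],
  [0,38,-19,0,0,0,0],
  [0,38,-19,0,0,0,0],
  [0,38,-19,0,0,0,0],
  [0,38,-19,0,0,0,0],
  [0,0,0,0,0,0,0.12],
  [0,0,0,0,0,0,0.12],
  [0,0,0,0,0,0,0.12],
  [0,0,0,0,0,0,0.12],
], force=40)

```text
time: 1.1
tool_pos: [416.2, -331.9, 201.6]
tcp_rot: [-179.5, 0.4, -3.3]
ft_force: [-0.2, -0.3, 0.1]
finger_gap: 0.1
```

Call:
servo_tool([
  [0,20,-40,-1,0,0,0],
  [0,20,-40,-1,0,0,0],
  [0,18,-40,-1,0,0,0],
  [0,0,0,0,0,0,0],
])

```text
time: 1.5
tool_pos: [481.8, -212.6, 203.1]
tcp_rot: [-179.4, 0.5, -3.9]
ft_force: [-0.9, 0.2, -1.0]
finger_gap: -0.2
```

Run:
```python
from h import *
import cv2
s=sense();print(s["time"],s["tool_pos"],s["tcp_rot"],s["ft_force"])
cv2.imwrite("pics/w1.png",snapshot("wrist")); p=camera_params("wrist");print(p)
np.save("w1.npy",np.r_[s["tool_pos"],s["tcp_rot"]])
```

```text
1.5 [ 481.77520008 -212.57708057  203.10273249] [-179.39787595    0.54086244   -3.86542921] [-0.91663942  0.20122229 -1.01472162]
{'fx': 345.5432903961533, 'fy': 345.5432903961533, 'cx': 279.2416522187066, 'cy': 210.6930013933229, 'tool_from_camera': array([[-7.30651391e-04, -9.45666863e-01, -3.25136356e-01,
         8.36268553e+01],
       [ 9.99999541e-01, -4.89185705e-04, -8.24405942e-04,
        -4.78691762e-01],
       [ 6.20561324e-04, -3.25136809e-01,  9.45666786e-01,
        -1.65752643e+02],
       [ 0.00000000e+00,  0.00000000e+00,  0.00000000e+00,
         1.00000000e+00]])}
```

View pics/w1.png

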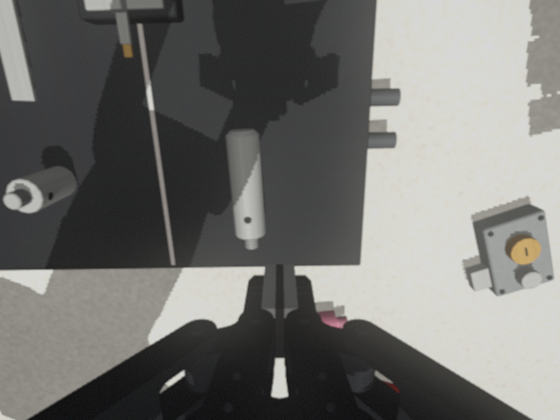

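The wrist view shows the bolt from its nose at (242,131) to its tail shoulder at (250,238), the line from (141,25) to (174,265), and the gauge at the upper left.

```bash
cat >> h.py <<'E'
from scipy.spatial.transform import Rotation as Ro
def wback(uv,z,pose):
    p=camera_params("wrist"); T=p["tool_from_camera"]
    R=Ro.from_euler("xyz",pose[3:],degrees=True).as_matrix()
    d=np.array([(uv[0]-p["cx"])/p["fx"],(uv[1]-p["cy"])/p["fy"],1])
    o=pose[:3]+R@T[:3,3]; r=R@T[:3,:3]@d
    return o+r*(z-o[2])/r[2]
E
python3 - <<'E'
from h import *
P=np.load("w1.npy")
for k,u,v,z in [("line0",173,265,40),("line1",142,25,40),("edgeR",361,264,40),("sideL nose",229,140,55),("sideR nose",259,140,55),("sideL tail",236,230,55),("sideR tail",265,230,55),("nose",242,130,55),("tailend",252,248,55),("shoulder",250,239,55)]:
    print(k,wback((u,v),z,P).round(1))
E
```

```text
line0 [396.7 -90.3  40. ]
line1 [ 625.4 -103.1   40. ]
edgeR [ 385.4 -290.6   40. ]
sideL nose [ 526.3 -168.1   55. ]
sideR nose [ 524.5 -195.    55. ]
sideL tail [ 438.9 -164.8   55. ]
sideR tail [ 437.1 -193.2   55. ]
nose [ 534.3 -180.7   55. ]
tailend [ 418.5 -178.6   55. ]
shoulder [ 428.4 -177.6   55. ]
```

Call:
servo_tool([
  [40,0,0,2,0,0,-0.144],
  [40,0,0,2,0,0,-0.144],
  [40,0,0,2,0,0,-0.144],
  [40,0,0,2,0,0,-0.144],
  [40,0,0,2,0,0,-0.144],
  [40,0,0,2,0,0,-0.144],
  [40,0,0,2,0,0,-0.144],
  [40,0,0,2,0,0,-0.144],
  [40,0,0,2,0,0,-0.144],
  [40,0,0,2,0,0,-0.144],
])

```text
time: 2.55
tool_pos: [473.2, -224.2, 178.4]
tcp_rot: [-178.9, -0.3, 81.4]
ft_force: [-0.4, 0.7, 0.4]
finger_gap: 40.4
```

Call:
servo_tool([
  [40,12,2,20,0,0,-0.09],
  [40,12,2,20,0,0,0],
  [40,12,2,20,0,0,0],
  [40,0,0,12,0,0,0],
  [40,0,0,0,0,0,0],
])

```text
time: 3.05
tool_pos: [477.8, -194.0, 103.2]
tcp_rot: [-178.8, -0.3, 86.7]
ft_force: [-0.0, -0.1, 0.8]
finger_gap: 39.3
```

Call:
servo_tool([
  [40,5,2,10,-0.021,0,0],
  [40,1,0,8,0,0,0],
  [40,0,0,6,0,0,0],
  [40,0,0,0,0,0,0],
  [40,0,0,0,0,0,0],
])

```text
time: 3.55
tool_pos: [480.3, -192.7, 81.1]
tcp_rot: [179.9, -0.1, 86.6]
ft_force: [0.1, -0.5, -0.6]
finger_gap: 40.2
```

Run:
```python
from h import *
import cv2
s=sense();print(s["time"],s["tool_pos"],s["tcp_rot"],s["ft_force"])
cv2.imwrite("pics/w2.png",snapshot("wrist"))
np.save("w2.npy",np.r_[s["tool_pos"],s["tcp_rot"]])
```

```text
3.55 [ 480.32309646 -192.68927066   81.10289524] [ 1.79854762e+02 -1.42857468e-01  8.65571486e+01] [ 0.07134023 -0.54133695 -0.59703803]
```

View pics/w2.png

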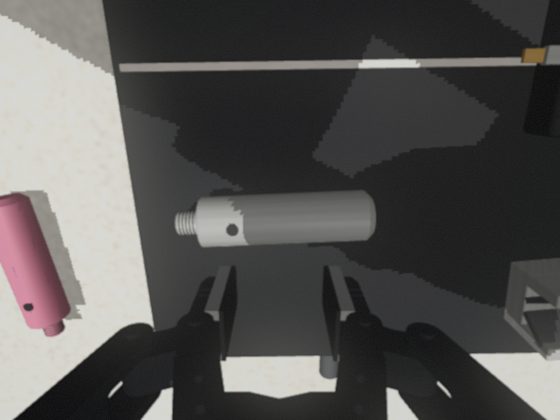

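The bolt spans columns 197–375 with its axis at about row 219, the fingertips are at (225,267) and (337,267), and the line runs from (122,67) to (522,61).

Run:
```python
from h import *
P=np.load("w2.npy")
for k,u,v,z in [("line0",122,67,40),("line1",522,61,40),("top tail",205,197,55),("bot tail",205,247,55),("top nose",365,191,55),("bot nose",365,242,55),("shoulder",197,222,55),("nose",375,216,55),("tipL",229,266,84),("tipR",332,266,84)]:
    print(k,wback((u,v),z,P).round(1))
```

```text
line0 [399.1 -90.   40. ]
line1 [ 620.2 -100.3   40. ]
top tail [ 438.8 -163.2   55. ]
bot tail [ 434.7 -194.7   55. ]
top nose [ 531.3 -165.2   55. ]
bot nose [ 531.9 -197.4   55. ]
shoulder [ 432.1 -178.2   55. ]
nose [ 537.5 -181.    55. ]
tipL [ 453.5 -193.4   84. ]
tipR [ 507.7 -196.8   84. ]
```

Run:
```python
import cv2,numpy as np
f=lambda n,a,b,c,d:cv2.resize(np.clip(((cv2.imread(n)[a:b,c:d]/255.)**.45)*300,0,255).astype(np.uint8),None,fx=2.6,fy=2.6,interpolation=cv2.INTER_CUBIC)
cv2.imwrite("pics/c2.png",np.hstack([f("pics/w2.png",200,360,180,380),f("pics/w1.png",220,380,230,330)]))
```

```text
(no output)
```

View pics/c2.png

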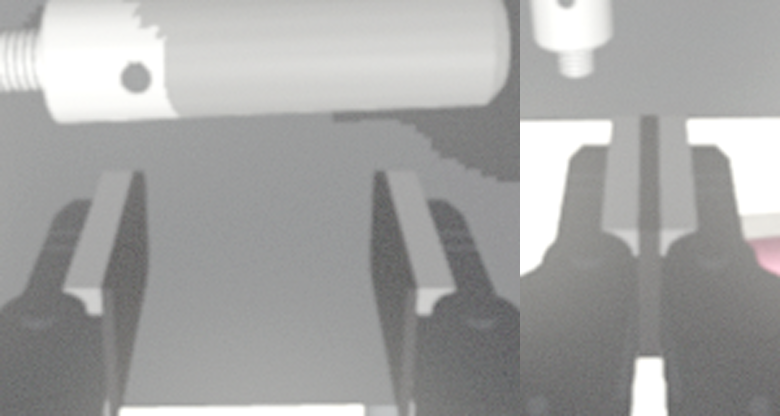

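The enlarged crop shows flat 22 mm pads, about 8 mm thick each. The tips' height is uncertain from the image, so I'll feel my way down by force.

Call:
servo_tool([
  [40,5,3,3,0,0,0],
  [40,0,0,3,0,0,0],
  [40,0,0,2,0,0,0],
])

```text
time: 3.9
tool_pos: [485.1, -188.0, 74.1]
tcp_rot: [179.7, -0.1, 86.6]
ft_force: [0.3, 0.1, -0.8]
finger_gap: 40.0
```

Call:
servo_tool([
  [40,0,0,2,0,0,0],
  [40,0,0,0,0,0,0],
])

```text
time: 4.1
tool_pos: [484.9, -187.7, 71.4]
tcp_rot: [179.8, -0.1, 86.6]
ft_force: [-0.1, -0.5, 0.7]
finger_gap: 40.2
```

Call:
servo_tool([
  [40,0,0,1,0,0,0],
  [40,0,0,1,0,0,0],
])

```text
time: 4.3
tool_pos: [484.9, -187.7, 69.4]
tcp_rot: [179.8, -0.1, 86.6]
ft_force: [0.4, 0.6, 0.8]
finger_gap: 39.9
```

Call:
servo_tool([
  [40,0,0,1,0,0,0],
  [40,0,0,1,0,0,0],
])

```text
time: 4.5
tool_pos: [484.9, -187.8, 67.3]
tcp_rot: [179.8, -0.1, 86.6]
ft_force: [0.6, -0.1, -1.1]
finger_gap: 39.9
```

Call:
servo_tool([
  [40,0,0,1,0,0,0],
  [40,0,0,1,0,0,0],
])

```text
time: 4.7
tool_pos: [485.0, -187.8, 65.2]
tcp_rot: [179.8, -0.1, 86.6]
ft_force: [-0.1, 0.1, -0.1]
finger_gap: 40.1
```

Call:
servo_tool([
  [40,0,0,1,0,0,0],
  [40,0,0,1,0,0,0],
])

```text
time: 4.9
tool_pos: [485.0, -187.8, 63.0]
tcp_rot: [179.8, -0.1, 86.6]
ft_force: [-0.6, -0.3, 0.3]
finger_gap: 40.1
```

Call:
servo_tool([
  [40,0,0,1,0,0,0],
  [40,0,0,1,0,0,0],
])

```text
time: 5.1
tool_pos: [485.0, -187.8, 60.8]
tcp_rot: [179.8, -0.1, 86.6]
ft_force: [-0.5, 0.6, 0.2]
finger_gap: 40.1
```

Run:
```python
from h import *
import cv2
s=sense();print(s["time"],s["tool_pos"],s["tcp_rot"],s["ft_force"])
i=snapshot("wrist"); cv2.imwrite("pics/w3.png",np.clip(((i/255.)**.5)*290,0,255).astype(np.uint8))
```

```text
5.1 [ 485.00472045 -187.83398154   60.81017197] [ 1.79752635e+02 -8.98418097e-02  8.65839230e+01] [-0.47435248  0.64736706  0.22039251]
```

View pics/w3.png

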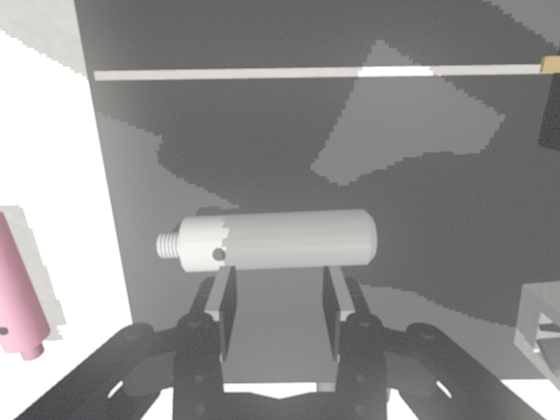

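The wrist view shows the tips still clear of the bolt, with the tips at row 266 and the bolt at rows 216–270. The finger spacing suggests the part-open tips stand well behind the TCP, so I'll keep feeling down.

Call:
servo_tool([
  [40,0,0,1,0,0,0],
  [40,0,0,1,0,0,0],
  [40,0,0,1,0,0,0],
])

```text
time: 5.45
tool_pos: [485.0, -187.8, 57.5]
tcp_rot: [179.8, -0.1, 86.6]
ft_force: [-0.4, -0.8, -0.5]
finger_gap: 40.0
```

Call:
servo_tool([
  [40,0,0,1,0,0,0],
  [40,0,0,1,0,0,0],
  [40,0,0,1,0,0,0],
])

```text
time: 5.75
tool_pos: [485.0, -187.8, 54.2]
tcp_rot: [179.8, -0.1, 86.6]
ft_force: [-0.5, -0.5, 0.1]
finger_gap: 39.7
```

Call:
servo_tool([
  [40,0,0,1,0,0,0],
  [40,0,0,1,0,0,0],
])

```text
time: 5.95
tool_pos: [485.0, -187.8, 52.0]
tcp_rot: [179.8, -0.1, 86.6]
ft_force: [0.9, -0.7, -0.1]
finger_gap: 40.1
```

Run:
```python
from h import *
import cv2
i=snapshot("wrist"); g=lambda i:np.clip(((i/255.)**.5)*290,0,255).astype(np.uint8)
j=snapshot("side")
cv2.imwrite("pics/w4.png",np.hstack([g(i)[150:400,140:420],cv2.resize(j[170:320,250:400],None,fx=1.667,fy=1.667)]))
```

```text
(no output)
```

View pics/w4.png

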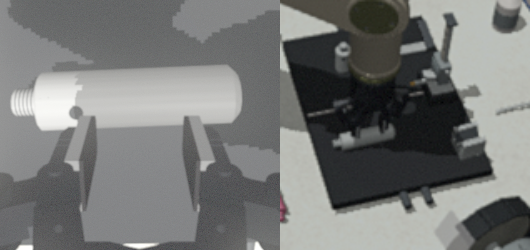

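Call:
servo_tool([
  [40,0,0,1,0,0,0],
  [40,0,0,1,0,0,0],
])

```text
time: 6.25
tool_pos: [485.0, -187.8, 49.9]
tcp_rot: [179.8, -0.1, 86.6]
ft_force: [-0.4, -0.7, 0.4]
finger_gap: 39.7
```

Call:
servo_tool([
  [40,0,0,1,0,0,0],
  [40,0,0,1,0,0,0],
])

```text
time: 6.45
tool_pos: [485.0, -187.8, 47.8]
tcp_rot: [179.8, -0.1, 86.6]
ft_force: [-0.4, -0.2, -0.3]
finger_gap: 40.0
```

Call:
servo_tool([
  [40,0,0,1,0,0,0],
])

```text
time: 6.55
tool_pos: [485.0, -187.8, 46.7]
tcp_rot: [179.8, -0.1, 86.6]
ft_force: [0.4, -0.5, -0.2]
finger_gap: 40.3
```

Call:
servo_tool([
  [40,0,0,1,0,0,0],
])

```text
time: 6.65
tool_pos: [485.1, -187.8, 45.6]
tcp_rot: [179.8, -0.1, 86.6]
ft_force: [0.7, -0.2, 0.0]
finger_gap: 40.0
```

Call:
servo_tool([
  [40,0,0,1,0,0,0],
])

```text
time: 6.75
tool_pos: [485.2, -188.0, 45.1]
tcp_rot: [179.7, -0.1, 86.6]
ft_force: [-4.0, 0.1, 11.6]
finger_gap: 39.7
```

Call:
servo_tool([
  [40,0,0,1,0,0,0],
])

```text
time: 6.85
tool_pos: [485.3, -188.5, 45.1]
tcp_rot: [179.7, -0.0, 86.6]
ft_force: [-5.5, 0.7, 12.4]
finger_gap: 39.7
```

Call:
servo_tool([
  [40,0,0,1,0,0,0],
])

```text
time: 6.95
tool_pos: [485.3, -189.0, 45.1]
tcp_rot: [179.7, 0.0, 86.6]
ft_force: [-5.6, -0.0, 9.7]
finger_gap: 39.8
```

Run:
```python
from h import *
import cv2
s=sense();print(s["time"],s["tool_pos"],s["ft_force"],s["joint_efforts"])
i=snapshot("wrist"); cv2.imwrite("pics/w5.png",i)
print("hold",hold_point_z if not callable(hold_point_z) else hold_point_z())
# bolt column profile at col 280 (between fingers) in each picture
for n in ("w2","w5"):
    c=cv2.imread(f"pics/{n}.png")[:,275:285].mean((1,2)); d=np.diff(c); print(n,[(k,round(d[k],1)) for k in np.where(abs(d)>8)[0]])
```

```text
6.95 [ 485.33271427 -188.99286486   45.09828538] [-5.55389488e+00 -1.93058379e-03  9.68819755e+00] [ 1.00863554e+00 -4.43544102e+01 -4.33405530e+01  8.80506746e-01
 -1.98209636e+00  3.57849221e-02]
hold 18.700000000000003
w2 [(np.int64(59), np.float64(29.5)), (np.int64(60), np.float64(50.6)), (np.int64(61), np.float64(25.1)), (np.int64(68), np.float64(-42.4)), (np.int64(69), np.float64(-48.4)), (np.int64(70), np.float64(-14.3)), (np.int64(192), np.float64(13.1)), (np.int64(193), np.float64(14.7)), (np.int64(194), np.float64(8.3)), (np.int64(242), np.float64(-11.0)), (np.int64(243), np.float64(-16.8)), (np.int64(244), np.float64(-9.3)), (np.int64(354), np.float64(18.8)), (np.int64(355), np.float64(60.7)), (np.int64(356), np.float64(48.6)), (np.int64(357), np.float64(12.7)), (np.int64(396), np.float64(-38.0)), (np.int64(397), np.float64(-65.3)), (np.int64(398), np.float64(-44.7))]
w5 [(np.int64(61), np.float64(11.4)), (np.int64(62), np.float64(42.6)), (np.int64(63), np.float64(42.4)), (np.int64(64), np.float64(11.9)), (np.int64(72), np.float64(-39.9)), (np.int64(73), np.float64(-47.0)), (np.int64(74), np.float64(-15.3)), (np.int64(221), np.float64(15.4)), (np.int64(222), np.float64(12.5)), (np.int64(281), np.float64(-11.9)), (np.int64(282), np.float64(-17.2)), (np.int64(283), np.float64(-8.9)), (np.int64(396), np.float64(-10.5)), (np.int64(397), np.float64(-13.3))]
```

Contact at TCP z = 45.1 and about 10 N, as the finger spacing predicted. Next comes the first rolling stroke, pressing lightly.

Call:
servo_tool([
  [40,3,-0.1,0.5,0,0,0],
  [40,4,-0.1,0.5,0,0,0],
  [40,4,-0.1,0.5,0,0,0],
])

```text
time: 7.3
tool_pos: [485.4, -179.1, 45.3]
tcp_rot: [179.8, 0.1, 86.6]
ft_force: [-3.4, 0.3, 6.8]
finger_gap: 39.8
```

```bash
cat >> h.py <<'E'
import cv2
def track(save=None):
    s=sense(); P=np.r_[s["tool_pos"],s["tcp_rot"]]; i=snapshot("wrist")
    if save: cv2.imwrite(f"pics/{save}.png",i)
    print(s["time"],P.round(1),"F",s["ft_force"].round(1))
    g=i.astype(float).mean(2)
    for c in (120,210,250,280,310,350,400,480):
        d=np.diff(cv2.GaussianBlur(g,(5,3),0)[:,c]); ks=[k for k in range(20,330) if abs(d[k])>6 and abs(d[k])==abs(d[k-2:k+3]).max()]
        print(c,[(k,int(np.sign(d[k])),wback((c,k+.5),40 if k<100 else 55,P)[:2].round(1).tolist()) for k in ks])
E
python3 -c "
from h import *
track('w6')"
```

```text
7.3 [ 4.854e+02 -1.791e+02  4.530e+01  1.798e+02  1.000e-01  8.660e+01] F [-3.4  0.3  6.8]
120 [(87, 1, [416.4, -88.5]), (97, -1, [415.5, -92.8]), (329, -1, [396.9, -210.8])]
210 [(85, 1, [458.3, -90.1]), (95, -1, [457.7, -94.5]), (233, 1, [452.5, -158.0]), (237, 1, [452.2, -160.1]), (240, 1, [452.0, -161.7]), (262, -1, [450.5, -173.7]), (276, -1, [449.5, -181.6]), (310, 1, [446.9, -201.9]), (313, -1, [446.7, -203.8])]
250 [(85, 1, [476.8, -91.2]), (95, -1, [476.5, -95.6]), (231, 1, [472.1, -158.2]), (291, -1, [469.1, -191.7])]
280 [(84, 1, [490.8, -91.7]), (94, -1, [490.5, -96.1]), (230, 1, [486.7, -158.6]), (290, -1, [484.7, -192.1])]
310 [(84, 1, [504.7, -92.5]), (94, -1, [504.6, -96.9]), (228, 1, [501.3, -158.4]), (289, -1, [500.2, -192.5])]
350 [(83, 1, [523.3, -93.2]), (93, -1, [523.3, -97.6]), (186, -1, [520.6, -138.5]), (227, 1, [520.7, -159.1]), (276, -1, [520.9, -186.1]), (313, -1, [521.0, -208.5])]
400 [(48, 1, [545.7, -79.7]), (82, 1, [546.4, -94.2]), (93, -1, [546.7, -99.0]), (303, 1, [547.3, -203.9])]
480 [(81, 1, [583.5, -96.0]), (91, -1, [584.1, -100.4]), (98, 1, [584.5, -103.6]), (155, -1, [579.3, -127.6])]
```

Rolling is confirmed: the tip moved 9.9 mm and the bolt about 5 mm. I'll go on, steering slightly, then pause and lift.

Call:
servo_tool([
  [40,4,-0.1,0.5,0,0,0.002],
  [40,4,-0.1,0.5,0,0,0.002],
  [40,4,-0.1,0.5,0,0,0.002],
  [40,4,-0.1,0.5,0,0,0.002],
  [40,4,-0.1,0.5,0,0,0.002],
  [40,3,-0.1,0.5,0,0,0.002],
  [40,0,0,0.3,0,0,0],
  [40,0,0,0.3,0,0,0],
  [40,0,0,-4,0,0,0],
  [40,0,0,-5,0,0,0],
])

```text
time: 8.35
tool_pos: [485.7, -154.7, 53.6]
tcp_rot: [179.9, 0.2, 85.9]
ft_force: [-0.2, 1.6, -0.1]
finger_gap: 39.9
```

```bash
python3 -c "
from h import *
track('w7')" | grep -v '^[1-4][2480]0'
```

```text
8.35 [ 4.857e+02 -1.547e+02  5.360e+01  1.799e+02  2.000e-01  8.590e+01] F [-0.2  1.6 -0.1]
210 [(138, 1, [457.6, -88.7]), (147, -1, [457.1, -92.9]), (240, -1, [450.5, -140.4]), (249, 1, [449.8, -145.5]), (256, 1, [449.2, -149.6]), (276, -1, [447.6, -161.4]), (310, 1, [444.6, -182.8]), (313, -1, [444.3, -184.7])]
250 [(137, 1, [476.4, -89.6]), (146, -1, [475.9, -93.8]), (247, 1, [470.7, -145.9]), (291, 1, [468.1, -172.2]), (304, -1, [467.3, -180.5])]
310 [(136, 1, [504.4, -91.1]), (145, -1, [504.2, -95.3]), (190, -1, [503.3, -117.3]), (244, 1, [502.0, -146.5]), (296, 1, [500.7, -177.8]), (301, -1, [500.6, -181.0])]
350 [(135, 1, [523.1, -92.0]), (144, -1, [523.0, -96.2]), (242, 1, [522.8, -146.8]), (276, -1, [522.7, -166.9]), (313, -1, [522.6, -190.5])]
```

Call:
servo_tool([
  [40,-9,0,0,0,0,0],
  [40,-8,0,0,0,0,0],
  [40,0,0,4,0,0,0],
  [40,0,0,2.5,0,0,0],
  [40,0,0,0.8,0,0,0],
  [40,0,0,0.6,0,0,0],
  [40,0,0,0.6,0,0,0],
])

```text
time: 9.1
tool_pos: [484.9, -173.9, 45.1]
tcp_rot: [179.8, 0.3, 85.9]
ft_force: [-1.0, -0.0, 2.7]
finger_gap: 40.2
```

Call:
servo_tool([
  [40,2,-0.1,0.5,0,0,0],
  [40,4,-0.1,0.5,0,0,0.002],
  [40,4,-0.1,0.5,0,0,0.002],
  [40,4,-0.1,0.5,0,0,0.002],
  [40,4,-0.1,0.5,0,0,0.002],
  [40,4,-0.1,0.5,0,0,0.002],
  [40,4,-0.1,0.5,0,0,0.002],
  [40,4,-0.1,0.5,0,0,0.002],
  [40,3,-0.1,0.5,0,0,0.002],
  [40,0,0,0.3,0,0,0],
])

```text
time: 10.1
tool_pos: [486.0, -140.0, 45.3]
tcp_rot: [179.9, 0.5, 85.1]
ft_force: [-1.8, -0.3, 2.3]
finger_gap: 40.0
```

Call:
servo_tool([
  [40,0,0,0.3,0,0,0],
  [40,0,0,-4,0,0,0],
  [40,0,0,-5,0,0,0],
])

```text
time: 10.4
tool_pos: [485.6, -139.3, 53.8]
tcp_rot: [180.0, 0.5, 85.1]
ft_force: [-0.5, 0.3, -0.5]
finger_gap: 39.8
```

```bash
python3 -c "
from h import *
track('w8')" | grep -v '^[1-4][2480]0'
```

```text
10.4 [ 485.6 -139.3   53.8  180.     0.5   85.1] F [-0.5  0.3 -0.5]
210 [(169, 1, [456.3, -87.5]), (177, -1, [455.7, -91.4]), (224, 1, [451.9, -115.8]), (237, -1, [450.8, -122.9]), (247, 1, [450.0, -128.6]), (276, -1, [447.3, -145.6]), (310, 1, [444.0, -167.0]), (313, -1, [443.7, -169.0])]
250 [(167, 1, [475.6, -88.2]), (176, -1, [475.1, -92.6]), (245, 1, [470.9, -129.2]), (290, 1, [467.8, -156.1]), (301, -1, [467.0, -163.1])]
310 [(165, 1, [504.5, -89.7]), (173, -1, [504.2, -93.7]), (241, 1, [502.2, -129.7]), (294, 1, [500.4, -161.5]), (298, -1, [500.2, -164.1])]
350 [(84, 1, [527.2, -54.8]), (163, 1, [523.6, -90.4]), (172, -1, [523.5, -94.8]), (238, 1, [522.9, -129.8]), (276, -1, [522.5, -152.2]), (313, -1, [522.0, -175.8])]
```

Call:
servo_tool([
  [40,-8,0,0,0,0,0],
  [40,-7,0,0,0,0,0],
  [40,0,0,4,0,0,0],
  [40,0,0,2.5,0,0,0],
  [40,0,0,0.8,0,0,0],
  [40,0,0,0.6,0,0,0],
  [40,0,0,0.6,0,0,0],
])

```text
time: 11.15
tool_pos: [484.7, -156.4, 45.4]
tcp_rot: [179.9, 0.5, 85.0]
ft_force: [-0.8, -1.0, 0.1]
finger_gap: 40.1
```

```bash
cat >> h.py <<'E'
def fit(save=None):
    s=sense(); P=np.r_[s["tool_pos"],s["tcp_rot"]]; i=snapshot("wrist")
    if save: cv2.imwrite(f"pics/{save}.png",i)
    g=cv2.GaussianBlur(i.astype(float).mean(2),(5,3),0)
    p=camera_params("wrist");T=p["tool_from_camera"];R=Ro.from_euler("xyz",P[3:],degrees=True).as_matrix(); cam=P[:3]+R@T[:3,3]
    def edge(cols,lo,hi,sg):
        pts=[]
        for c in cols:
            d=sg*np.diff(g[lo:hi,c]); k=d.argmax()
            if d[k]>5: 
                w=d[max(0,k-2):k+3].clip(0); pts.append((c,lo+max(0,k-2)+(w*np.arange(len(w))).sum()/w.sum()+.5))
        return np.array(pts)
    return P,s,g,cam,edge
def rob(pts,z,P):
    X=np.array([wback(q,z,P)[:2] for q in pts]); ok=np.ones(len(X),bool)
    for _ in range(5):
        a=np.polyfit(X[ok,0]-485,X[ok,1],1); r=X[:,1]-np.polyval(a,X[:,0]-485); ok=abs(r)<max(.4,2*np.std(r[ok]))
    return a,ok.sum()
def measure(l0,l1,t0,t1,b0,b1,save=None,lc=range(120,500,6),tc=range(215,360,3),bc=range(246,318,3)):
    P,s,g,cam,edge=fit(save)
    print(s["time"],P.round(1),"F",s["ft_force"].round(1))
    L=[rob(edge(lc,l0,l1,sg),40,P) for sg in(1,-1)]
    la=(L[0][0]+L[1][0])/2
    B=[rob(edge(tc,t0,t1,1),55,P),rob(edge(bc,b0,b1,-1),55,P)]
    h=cam[2]-55; th=[np.arctan((b[0][1]-cam[1])/h) for b in B]; y=cam[1]+h*np.tan(np.mean(th))
    print("line y@485",la[1].round(2),"yaw",np.degrees(la[0]).round(2),"n",L[0][1],L[1][1],"| bolt y@485",round(y,2),"yaws",[np.degrees(b[0][0]).round(2) for b in B],"n",[b[1] for b in B],"width",B[0][0][1]-B[1][0][1])
E
python3 -c "
from h import *
measure(140,195,205,265,285,325,'w9')"
```

```text
11.15 [ 484.7 -156.4   45.4  179.9    0.5   85. ] F [-0.8 -1.   0.1]Traceback (most recent call last):
  File "<string>", line 3, in <module>
    measure(140,195,205,265,285,325,'w9')
    ~~~~~~~^^^^^^^^^^^^^^^^^^^^^^^^^^^^^^
  File "h.py", line 48, in measure
    B=[rob(edge(tc,t0,t1,1),55,P),rob(edge(bc,b0,b1,-1),55,P)]
                                  ~~~^^^^^^^^^^^^^^^^^^^^^^^^
  File "h.py", line 41, in rob
    a=np.polyfit(X[ok,0]-485,X[ok,1],1); r=X[:,1]-np.polyval(a,X[:,0]-485); ok=abs(r)<max(.4,2*np.std(r[ok]))
                 ~^^^^^^
IndexError: too many indices for array: array is 1-dimensional, but 2 were indexed
```

```bash
python3 -c "
from h import *
measure(95,160,205,250,265,305,'w9')"
```

```text
11.2 [ 484.7 -156.4   45.4  179.9    0.5   85. ] F [0.  0.4 1.1]
line y@485 -94.18 yaw -2.65 n 64 64 | bolt y@485 -145.22 yaws [np.float64(-0.9), np.float64(-1.0)] n [np.int64(49), np.int64(24)] width 33.040698663707815
```

Call:
servo_tool([
  [40,0,0,0.7,0,0,0],
  [40,3,-0.1,0.6,0,0,0.004],
  [40,4,-0.1,0.6,0,0,0.004],
  [40,4,-0.1,0.6,0,0,0.004],
  [40,4,-0.1,0.6,0,0,0.004],
  [40,4,-0.1,0.6,0,0,0.004],
  [40,4,-0.1,0.6,0,0,0.004],
  [40,4,-0.1,0.6,0,0,0.004],
  [40,3,-0.1,0.6,0,0,0.004],
  [40,0,0,0.4,0,0,0],
])

```text
time: 12.25
tool_pos: [486.7, -126.9, 45.3]
tcp_rot: [179.9, 0.8, 83.1]
ft_force: [-2.2, 0.5, 3.3]
finger_gap: 39.9
```

Call:
servo_tool([
  [40,0,0,0.4,0,0,0],
  [40,0,0,-4,0,0,0],
  [40,0,0,-5,0,0,0],
])

```text
time: 12.55
tool_pos: [486.2, -126.4, 53.8]
tcp_rot: [180.0, 0.7, 83.2]
ft_force: [0.3, -0.1, -0.6]
finger_gap: 40.3
```

Call:
servo_tool([
  [40,-8,0,0,0,0,0],
  [40,-7,0,0,0,0,0],
  [40,0,0,3,0,0,0],
])

```text
time: 12.85
tool_pos: [485.6, -143.1, 52.5]
tcp_rot: [179.8, 0.8, 83.2]
ft_force: [-0.5, 0.4, 0.2]
finger_gap: 39.8
```

```bash
python3 -c "
from h import *
measure(125,200,205,250,265,305,'w10')"
```

```text
12.85 [ 485.6 -143.1   52.5  179.8    0.8   83.2] F [-0.5  0.4  0.2]
line y@485 -94.1 yaw -2.63 n 64 64 | bolt y@485 -129.99 yaws [np.float64(-1.18), np.float64(-1.85)] n [np.int64(38), np.int64(24)] width 32.661557196663196
```

Call:
servo_tool([
  [40,3,0,3,0,0,0],
  [40,0,0,2,0,0,0],
  [40,0,0,0.8,0,0,0],
  [40,0,0,0.6,0,0,0],
  [40,0,0,0.6,0,0,0],
  [40,0,0,0.6,0,0,0],
])

```text
time: 13.5
tool_pos: [485.1, -139.7, 45.2]
tcp_rot: [180.0, 0.8, 83.2]
ft_force: [-3.3, -0.2, 7.0]
finger_gap: 40.3
```

Call:
servo_tool([
  [40,3,-0.1,0.6,0,0,0.003],
  [40,4,-0.1,0.6,0,0,0.003],
  [40,4,-0.1,0.6,0,0,0.003],
  [40,4,-0.1,0.6,0,0,0.003],
  [40,4,-0.1,0.6,0,0,0.003],
  [40,4,-0.1,0.6,0,0,0.003],
  [40,4,-0.1,0.6,0,0,0.003],
  [40,4,-0.1,0.6,0,0,0.003],
  [40,3,-0.1,0.6,0,0,0.003],
  [40,0,0,0.4,0,0,0],
])

```text
time: 14.5
tool_pos: [485.9, -106.1, 45.2]
tcp_rot: [-179.6, 1.2, 81.8]
ft_force: [-4.0, 0.2, 6.4]
finger_gap: 40.1
```

Call:
servo_tool([
  [40,0,0,0.4,0,0,0],
  [40,0,0,-4,0,0,0],
  [40,0,0,-5,0,0,0],
])

```text
time: 14.8
tool_pos: [485.3, -105.2, 53.8]
tcp_rot: [-179.5, 1.2, 81.8]
ft_force: [-0.6, 0.6, 0.7]
finger_gap: 40.0
```

Call:
servo_tool([
  [40,-8,0,0,0,0,0],
  [40,-7,0,0,0,0,0],
  [40,0,0,3,0,0,0],
])

```text
time: 15.1
tool_pos: [484.0, -121.5, 52.3]
tcp_rot: [-179.7, 1.2, 81.9]
ft_force: [0.5, 0.1, -0.4]
finger_gap: 39.8
```

```bash
python3 -c "
from h import *
measure(145,200,205,250,265,305,'w11')"
```

```text
15.1 [ 484.  -121.5   52.3 -179.7    1.2   81.9] F [ 0.5  0.1 -0.4]
line y@485 -93.71 yaw -2.87 n 37 23 | bolt y@485 -113.3 yaws [np.float64(-0.92), np.float64(-1.01)] n [np.int64(45), np.int64(24)] width 33.05973423628369
```

Call:
servo_tool([
  [40,0,0,1.5,-0.005,0.02,0],
  [40,0,0,1.5,0,0,0],
  [40,0,0,1,0,0,0],
  [40,0,0,0,0,0,0],
])

```text
time: 15.55
tool_pos: [482.5, -121.0, 45.8]
tcp_rot: [-179.8, -0.1, 81.8]
ft_force: [-0.4, -0.2, -0.3]
finger_gap: 39.7
```

```bash
python3 -c "
from h import *
measure(145,200,205,250,265,305,'w12')"
```

```text
15.55 [ 4.825e+02 -1.210e+02  4.580e+01 -1.798e+02 -1.000e-01  8.180e+01] F [-0.4 -0.2 -0.3]
line y@485 -80.01 yaw -11.06 n 29 22 | bolt y@485 -109.91 yaws [np.float64(-14.29), np.float64(-0.97)] n [np.int64(43), np.int64(24)] width 39.78628120537137
```

View pics/w12.png

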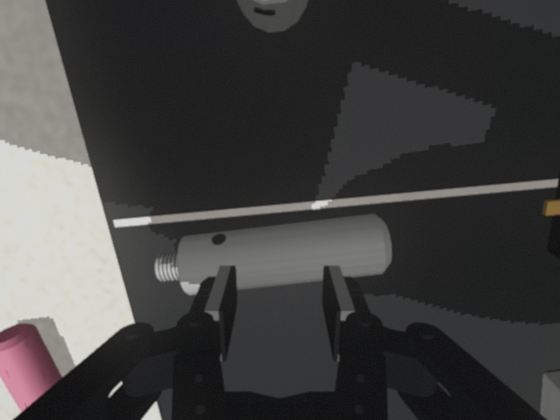

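The line runs from (115,223) to (557,184), and the bolt is just below it, turned about 1.5° to it. I'll do a shorter stroke with more steering, then a final one.

Call:
servo_tool([
  [40,0,0,0.8,0,0,0],
  [40,0,0,0.6,0,0,0],
  [40,2,-0.2,0.6,0,0,0.007],
  [40,4,-0.5,0.6,0,0,0.007],
  [40,4,-0.5,0.6,0,0,0.007],
  [40,4,-0.5,0.6,0,0,0.007],
  [40,4,-0.5,0.6,0,0,0.007],
  [40,4,-0.5,0.6,0,0,0.007],
  [40,2,-0.2,0.6,0,0,0.007],
  [40,0,0,0.4,0,0,0],
])

```text
time: 16.6
tool_pos: [484.3, -97.1, 45.3]
tcp_rot: [-179.8, 0.1, 79.0]
ft_force: [-2.3, 0.4, 2.3]
finger_gap: 40.0
```

Call:
servo_tool([
  [40,0,0,0.4,0,0,0],
  [40,0,0,-4,0,0,0],
  [40,0,0,-5,0,0,0],
  [40,-9,0,0,0,0,0],
  [40,-9,0,0,0,0,0],
  [40,0,0,0,0,0,0],
])

```text
time: 17.2
tool_pos: [481.2, -116.2, 55.1]
tcp_rot: [-179.9, 0.2, 79.1]
ft_force: [-0.3, 0.1, -0.3]
finger_gap: 40.3
```

Run:
```python
from h import *
P,s,g,cam,edge=fit('w13'); print(s["time"],P.round(1),s["ft_force"].round(1))
cv2.imwrite("pics/w13c.png",np.clip((g/255)**.5*290,0,255)[60:360,80:540])
```

```text
17.2 [ 4.812e+02 -1.162e+02  5.510e+01 -1.799e+02  2.000e-01  7.910e+01] [-0.3  0.1 -0.3][ WARN:0@1.032] global loadsave.cpp:1063 imwrite_ Unsupported depth image for selected encoder is fallbacked to CV_8U.
```

View pics/w13c.png

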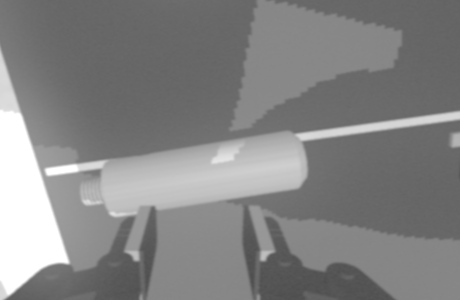

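```bash
cat >> h.py <<'E'
def sedge(g,p,q,sg,w=6,n=40):
    out=[]
    for c in np.linspace(p[0],q[0],n).astype(int):
        r=p[1]+(q[1]-p[1])*(c-p[0])/(q[0]-p[0]); lo=int(round(r-w)); d=(sg*np.diff(g[lo:lo+2*w+1,c])).clip(0)
        if d.max()>4:
            k=d.argmax(); a=max(0,k-2); e=d[a:k+3]; out.append((c,lo+a+(e*np.arange(len(e))).sum()/e.sum()+.5))
    return out
def meas2(name,P,top,bot,lines):
    g=cv2.GaussianBlur(cv2.imread(f"pics/{name}.png").astype(float).mean(2),(5,3),0)
    p=camera_params("wrist");T=p["tool_from_camera"];R=Ro.from_euler("xyz",P[3:],degrees=True).as_matrix(); cam=P[:3]+R@T[:3,3]
    L=[]
    for sg in(1,-1):
        a,n=rob(sum([sedge(g,(l[0],l[1]-3*sg),(l[2],l[3]-3*sg),sg,5) for l in lines],[]),40,P); L.append(a)
    la=(L[0]+L[1])/2
    B=[rob(sedge(g,top[:2],top[2:],1),55,P),rob(sedge(g,bot[:2],bot[2:],-1),55,P)]
    h=cam[2]-55; y=cam[1]+h*np.tan(np.mean([np.arctan((b[0][1]-cam[1])/h) for b in B]))
    print("line",la[1].round(2),"width",(L[0][1]-L[1][1]).round(1),"yaw",np.degrees(la[0]).round(2),"| bolt",round(y,2),"yaws",[np.degrees(b[0][0]).round(2) for b in B],[int(b[1]) for b in B],"w",(B[0][0][1]-B[1][0][1]).round(1))
E
python3 -c "
from h import *
s=sense();P=np.r_[s['tool_pos'],s['tcp_rot']]
meas2('w13',P,(200,218.5,360,194.5),(240,269,323,259),[(130,231,172,224),(398,195,532,176.5)])"
```

```text
line -93.8 width 4.5 yaw -2.65 | bolt -101.36 yaws [np.float64(-0.96), np.float64(-1.05)] [40, 40] w 32.3
```

The bolt is at y = -101.4 and the line at -93.8, so 7.5 mm remain. The yaw difference is about 1.6°, because the long line contact resists steering. Now the last short stroke.

Call:
servo_tool([
  [40,6,0.5,0,0,0,0],
  [40,5,0.4,3,0,0,0],
  [40,0,0,3,0,0,0],
  [40,0,0,1.5,0,0,0],
  [40,0,0,0.8,0,0,0],
  [40,0,0,0.6,0,0,0],
  [40,0,0,0.6,0,0,0],
])

```text
time: 17.95
tool_pos: [484.1, -103.8, 45.2]
tcp_rot: [-179.8, 0.1, 79.1]
ft_force: [-5.0, 0.9, 8.3]
finger_gap: 40.0
```

Call:
servo_tool([
  [40,2.5,-0.4,0.6,0,0,0.003],
  [40,3.5,-0.6,0.6,0,0,0.003],
  [40,3.5,-0.6,0.6,0,0,0.003],
  [40,3,-0.5,0.6,0,0,0.003],
  [40,0,0,0.4,0,0,0],
])

```text
time: 18.45
tool_pos: [484.3, -92.1, 45.3]
tcp_rot: [-179.8, 0.3, 78.4]
ft_force: [-3.3, 0.1, 4.9]
finger_gap: 39.8
```

Call:
servo_tool([
  [40,2,-0.4,0.6,0,0,0],
  [40,1.4,-0.3,0.6,0,0,0],
  [40,0,0,0.4,0,0,0],
  [40,0,0,0.3,0,0,0],
])

```text
time: 18.85
tool_pos: [484.3, -88.9, 45.3]
tcp_rot: [-179.8, 0.3, 78.4]
ft_force: [-2.2, -0.9, 4.6]
finger_gap: 39.9
```

Call:
servo_tool([
  [40,0,0,-4,0,0,0],
  [40,0,0,-6,0,0,0],
  [40,0,0,-12,0,0,0],
  [40,-8,0,-20,0,0,0],
  [40,-14,0,-20,0,0,0],
  [40,-14,0,-20,0,0,0],
  [40,0,0,0,0,0,0],
  [40,0,0,0,0,0,0],
])

```text
time: 19.65
tool_pos: [477.9, -124.3, 134.4]
tcp_rot: [-180.0, 0.3, 78.4]
ft_force: [0.2, 0.5, 0.4]
finger_gap: 39.9
```

Run:
```python
from h import *
P,s,g,cam,edge=fit('w14'); print(s["time"],P.round(1),s["ft_force"].round(1)); np.save("w14.npy",P)
cv2.imwrite("pics/w14c.png",np.clip((g/255)**.5*290,0,255).astype(np.uint8))
```

```text
19.65 [ 4.779e+02 -1.243e+02  1.344e+02 -1.800e+02  3.000e-01  7.840e+01] [0.2 0.5 0.4]
```

View pics/w14c.png

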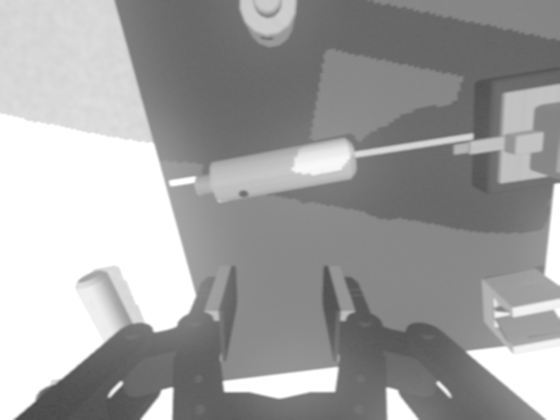

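The bolt lies over the line: tail at (203,186), nose at (354,160), line visible at (172–193,182) and (360–470,145). The gauge, stub and V-block look undisturbed.

```bash
python3 -c "
from h import *
P=np.load('w14.npy')
meas2('w14',P,(220,162,340,140),(228,201,345,180.5),[(173,183,192,180),(363,153,465,138)])
for k,u,v in (('shoulder',212,183),('nose',355,160)): print(k,wback((u,v),55,P).round(1))
import cv2
i=snapshot('scene'); a=cv2.imread('pics/scene0.png')
b=cv2.absdiff(a,i).max(2)[195:355,170:395]
h=lambda x:cv2.resize(x[195:355,170:395],None,fx=1.75,fy=1.75)
cv2.imwrite('pics/end.png',np.hstack([h(a),h(i)]))"
```

```text
line -94.28 width 4.6 yaw -2.63 | bolt -94.4 yaws [np.float64(-1.29), np.float64(-1.14)] [39, 37] w 30.0
shoulder [433.7 -93.7  55. ]
nose [538.1 -97.8  55. ]
```

View pics/end.png

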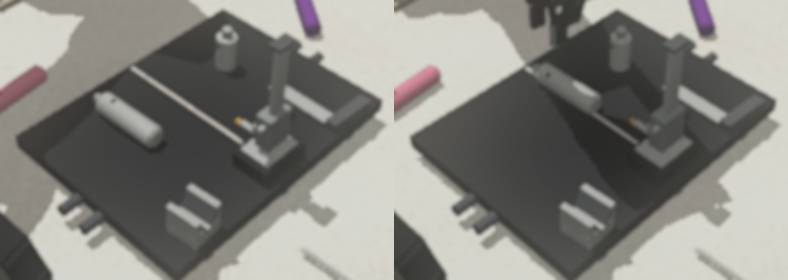

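```bash
python3 -c "
from bench import *
print(hand_in())"
```

```text
the job is handed in; nothing more can be done
None
```

The bolt now lies along the white line, and I have handed the job in at about 20 s on the robot's clock. I rolled it about 86 mm in seven short strokes, pressing its top with the fingertips at roughly 2–12 N. On the strokes I checked, the tips travelled twice as far as the bolt, so it rolled and was not dragged.

**Last checks:**
- **Position:** the bolt's axis is 0.1 mm from the middle of the line in the last wrist picture. The calibration is good to about 2 mm.
- **Still and untouched:** the gripper is clear, about 90 mm up from where it pressed, with no force on it.
- **Other things:** the gauge, stub, V-block and square look unmoved in the before and after pictures. I did not check the padlock, rim lock and hammer in the last picture, but the arm stayed well clear of them.

**Not perfect:**
- **Turned slightly:** the bolt lies about 1.4° off the line. It lay at about that angle from the start, and turning the gripper during the strokes hardly changed it.
- **Fingertip height:** the part-open fingertips touched the bolt with the TCP about 25 mm lower than I expected, so I found the contact by force.

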